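# Kick down the proof easel's prop leg and hold the frame upright

## Task

While the proof easel's frame still leans back on its stop, gently push its folded prop leg down past centre so that it snaps fully down, never pressing on the leg or frame with more than 25 N until it is down. Then take the frame by the grip bar on top, bring it upright and finish while still holding it there, steady, so that I can clip a proof in: it falls back if let go. Don't tip it over forward, and leave the other things on the table alone.

Things in the scene. Friction and masses are not known exactly. Their poses are not given: they have to be found in the camera images.
- easel_base: Fixed wooden base board, 170 (x) x 230 (y) x 12 mm, reaching x = -73 to +97. Origin on the table under the hub axle, which is 34 mm above it; z up, x away from the easel's front (the way the frame leans), y along the axle. Cheeks for the axle at y = +-94. Back stop behind the frame: rubber-sleeved wire 105 mm high at x = 45.
- easel_frame: Frame turning on the hub axle: 14 mm aluminium tube, 164 mm wide, backing board, cast weight on the rear. Origin on the axle, z up the frame, y as the base's, x out of its rear. Starts leaning 0.42 rad back (top to base +x) on its stop. About 0.8 kg; weight and a hub spring take it back to the stop when let go (1 to 3 N at the grip bar). With the leg down it can tip only 0.03 rad forward.
- grip_bar (a point): Middle of the round steel grip bar on top of the frame: 14 mm thick, along the frame's y, 84 mm between its two 10 mm posts; 172 mm up the frame from the hub axle (it moves on an arc about that axle), with a 23 mm gap under it above the 14 mm top tube. Axes as the frame's.
- leg_pivot (a point): Pivot of the prop leg on the frame's front: at x = -46, y = -55, z = +92 mm in the frame's axes; the leg turns about the frame's x axis.
- leg_foot (a point): Centre of the rubber ball foot (17 mm) at the free end of the prop leg, a round steel rod 10 mm thick, 104 mm from pivot to here, all of it 46 mm in front of the frame's middle plane. Folded, it points to the frame's +y and 0.35 rad above level across the frame's front; down, along the frame's -z.
- leg (a joint): Angle of the prop leg (rad): 0 folded up, grows as the foot swings down, 1.92 fully down at its stop. An over-centre spring drives it away from 0.96: before that it springs back up, after that it snaps down by itself. The push needed at the foot is about 2 N.
- quoin_key: Bystander: T-handled steel key, 88x129x17 mm. Leave it alone. Origin under its middle.
- tape_measure: Bystander: round black pocket tape, 66x64x31 mm. Leave it alone. Origin under its middle.
- solvent_jar: Bystander: dark jar with white cap and a stem, 98x98x260 mm. Leave it alone. Origin under its middle.
- metal_bar_2: Bystander: grey cast metal bar, 21x109x22 mm. Leave it alone. Origin under its middle.
- tack_box: Bystander: small card box, 34x62x28 mm. Leave it alone. Origin under its middle.

How it is judged:
By the outcome, as a careful person would: the job done as asked, in the order asked, and still so for the second after the job is handed in, while the arm keeps its last pose, push and grip.
It also fails if it takes over 51 s, if anything falls off the work surface, if the arm or the gripper's body presses on something with over 40 N, if the wrist force passes 120 N, or if a joint passes its speed limit or range.

## Robot

A 6-joint arm with a two-finger parallel gripper is mounted at the origin on a cart in front of the work surface, level with it; the furniture and walls round the work are solid. World frame = base frame: x ahead of the robot, y to its left, z up, the work surface at z = 0. Lengths are in m, angles in rad, forces in N, time in s.
With the tool pointing down it reaches from about 0.25 to 0.775 m from the base axis. Payload 4 kg.
Tool frame: the origin (TCP) lies midway between the tips of the shut fingers; the grasp point (between the pads) lies 19 mm behind it (robot.pinch_z is the distance from the TCP to the grasp point, in m); x points along the fingers, y is the direction in which the jaws open and shut, and the axes are right-handed (so a half turn about x gives the same grasp; the last joint's range is limited). The gripper opens to 94 mm and grips with 3 to 60 N. Pads are 16 mm wide; open, the fingers measure 119 mm over their backs; the gripper's body (75 mm by 177 mm) begins 78 mm behind the grasp point.
Start: joints at [-1.437, 0.087, 1.371, -0, 1.684, -0.103], TCP at [0.129, -0.535, 0.206] pointing down, gripper open.
Joint ranges: [-3.1, 3.1], [-0.76, 2.03], [0.27, 2.55], [-1.08, 4.22], [0.17, 2.65], [-2.57, 2.57]. Speed limits (rad/s): [2.79, 2.79, 3.14, 3.14, 3.14, 3.14].

## Interface

Orientations are given as [roll, pitch, yaw] about the fixed x, y, z axes, in that order (R = Rz(yaw) Ry(pitch) Rx(roll)).
In Python, from bench import robot, imaging gives the robot as it stands. The module is installed in compiled form; this text tells all that it offers.
- The arm moves only by the tool drive_tool, never from a script. Its argument "commands" is a list that holds one entry, the list of rows, each a list of 4 numbers: the shift along the tool's x, y, z as a fraction of full scale, then the turn about the tool's x as a fraction of full scale. A call has 1 to 20 rows; each row shifts and turns the commanded pose from where the row before left it, along the tool's axes as they then stand; what a row does not reach is not made up. Full scale, the value 1, is 0.25 m for a shift and 360 degrees for a turn. A row lasts 1/10 s, in which the tool goes at most 50 mm and 8.59 degrees, less where a joint would pass 70% of its speed; a pose out of reach is approached as far as the arm can. A call with a number of a shift or a turn outside -1 to 1 is refused whole. A call with a gripper value outside its range is refused whole. "grip" is the opening, from 0 (shut) to 1 (fully open), set as the call begins (left out, the last holds). The fingers move at their own pace and stop on an object; the grip force is fixed at half the most. Time passes only in rows, so rows that do not move let the fingers close. It gives the time, the measured TCP pose, the force and the opening at its end, in the units of the state.
- robot.get_obs(): the state, without advancing time (a new reading comes with each control period).
- imaging.snapshot(name): name is "scene" or "top" or "wrist"; returns a dict with "pixels" (480x640x3 uint8, red, green, blue), "z_map" (480x640 float32, m along the optical axis (not along the pixel's ray), 0 where there is no reading), "mtx" (3x3 intrinsics, pixels), "k1" (the pictures are not rectified: a ray, as slopes to the right and down, at radius r is drawn at 1 + k1 r^2 times it, then the intrinsics apply), "extrinsics" (4x4, takes a point from world to camera coordinates). Camera axes: x right, y up, looking along -z (the intrinsics and any distortion apply to the point x, -y, -z); pixel columns grow to the right and rows downward; lengths in m; the calibration is good to about 2 mm. A picture is of the moment at which its call begins.
- robot.close_job(): hands the job in, once; it reports no verdict.
The state is a dict: "time": time; "joint_positions": joint angles; "qvel": joint speeds; "joint_torque": joint torques, N m; "tool_pos": TCP position; "ee_rot": TCP orientation; "wrist_force": force on the tool from outside, world axes, zero at the start; "wrist_torque": the same for the moment, N m; "width": finger opening in m.
Only numpy, scipy, OpenCV 4.12 (cv2) and the standard library are available. Lean on these libraries where they do the work, as an engineer would, in place of code of your own. Each camera call takes 0.05 s, during which the arm holds its last target.

## Working session

There is one attempt and no reset: what is moved stays moved. The work goes in short steps, Python scripts to look and compute and a tool call to move; the robot and the scene stay as the last step left them, time stands still between calls to the robot, and variables do not carry over. Pictures are saved under pics/ and viewed, and the job is handed in when it is done.

Besides the shell and the picture viewer there is one more tool, called after ">>>" by a JSON object that holds its "op" and its "data". drive_tool: Moves the arm, as the interface text tells. Shift numbers are shares of 0.25 m and turn numbers shares of 360 degrees, none past 1 either way. Its arguments: {"type":"object","properties":{"commands":{"type":"array","items":{"type":"array","items":{"type":"array","items":{"type":"number","minimum":-1,"maximum":1}}}},"grip":{"type":"number"}},"required":["commands"]}

```bash
mkdir -p pics; cat > h.py <<'E'
import numpy as np, cv2, pickle
from bench import robot, imaging
def snap(n,tag):
    s=imaging.snapshot(n); cv2.imwrite(f'pics/{tag}.png',s['pixels'][:,:,::-1]); pickle.dump(s,open(f'{tag}.pkl','wb')); return s
def load(tag): return pickle.load(open(f'{tag}.pkl','rb'))
def ray(s,u,v):
    K=s['mtx'];xd=(u-K[0,2])/K[0,0];yd=(v-K[1,2])/K[1,1]
    x,y=xd,yd
    for _ in range(30):
        f=1+s['k1']*(x*x+y*y);x,y=xd/f,yd/f
    E=s['extrinsics'];R=E[:3,:3];o=-R.T@E[:3,3]
    return o,R.T@np.array([x,-y,-1.])
def pz(s,u,v,z):
    o,d=ray(s,u,v);return o+d*(z-o[2])/d[2]
def pd(s,u,v):
    o,d=ray(s,u,v);return o+d*s['z_map'][int(round(v)),int(round(u))]
def proj(s,p):
    c=s['extrinsics'][:3,:3]@p+s['extrinsics'][:3,3];x=c[0]/-c[2];y=-c[1]/-c[2];f=1+s['k1']*(x*x+y*y)
    K=s['mtx'];return K[0,0]*x*f+K[0,2],K[1,1]*y*f+K[1,2]
E
python3 -c "
from h import *
print(robot.get_obs(),robot.pinch_z)
for n in ['scene','top','wrist']:
    s=snap(n,n+'0');print(n,s['mtx'].tolist(),s['k1'],s['extrinsics'].round(3).tolist(),(s['z_map']>0).mean())
"
```

```text
{'time': 0.0, 'joint_positions': array([-1.43708356e+00,  8.79615892e-02,  1.37220884e+00, -8.11558187e-06,
        1.68357490e+00, -1.03115515e-01]), 'qvel': array([ 0.00144728,  0.00022415, -0.0017553 , -0.00042382, -0.0007601 ,
       -0.00156171]), 'joint_torque': array([ 8.67147610e-04, -3.40186572e+01, -3.02426112e+01,  7.17900856e-02,
        3.29860440e-02, -1.66938862e-04]), 'tool_pos': array([ 0.12895527, -0.5341273 ,  0.2043236 ]), 'ee_rot': array([-1.67016491,  1.56864363,  1.70825513]), 'wrist_force': array([ 0.0759437 ,  0.5891607 , -0.78587395]), 'wrist_torque': array([ 0.03425225, -0.00403674, -0.01349042]), 'width': 0.09402843310635042} 0.0188
scene [[476.9175034400866, 0.0, 314.25999157191956], [0.0, 476.9175034400866, 246.31185883018966], [0.0, 0.0, 1.0]] -0.004017552165435459 [[-0.553, -0.833, -0.015, 0.433], [0.628, -0.429, 0.649, -0.396], [-0.547, 0.349, 0.761, -0.911], [0.0, 0.0, 0.0, 1.0]] 0.9961360677083333
top [[477.095990736251, 0.0, 314.6814639766983], [0.0, 477.095990736251, 234.48512908002442], [0.0, 0.0, 1.0]] -0.07962797303906198 [[-0.005, -0.999, 0.039, 0.101], [0.997, -0.002, 0.081, -0.606], [-0.081, 0.039, 0.996, -0.999], [0.0, 0.0, 0.0, 1.0]] 0.9959114583333334
wrist [[332.1758216091963, 0.0, 316.16415416667456], [0.0, 332.1758216091963, 236.37429658139698], [0.0, 0.0, 1.0]] -0.06396920280260154 [[0.234, -0.972, -0.001, -0.549], [0.931, 0.225, -0.286, 0.029], [0.279, 0.066, 0.958, -0.391], [0.0, 0.0, 0.0, 1.0]] 0.9960091145833333
```

View pics/scene0.png

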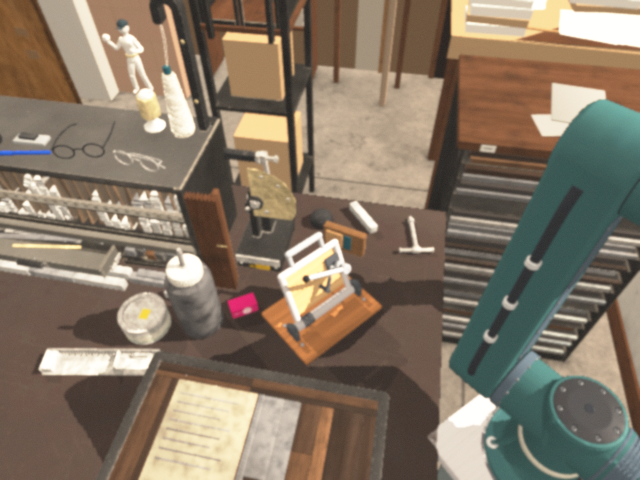

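View pics/top0.png

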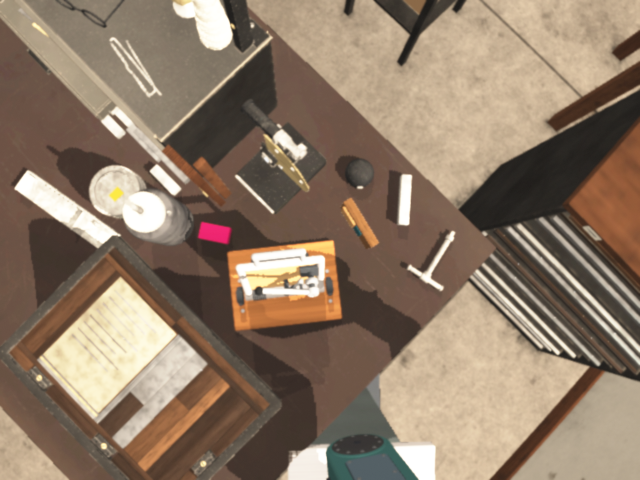

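```bash
python3 -c "
from h import *
s=load('top0');im=s['pixels'][:,:,::-1]
cv2.imwrite('pics/topz.png',cv2.resize(im[220:345,210:360],None,fx=5,fy=4.8,interpolation=3))
s=load('scene0');im=s['pixels'][:,:,::-1]
cv2.imwrite('pics/scenez.png',cv2.resize(im[225:365,240:400],None,fx=5,fy=4.2,interpolation=3))
"
```

```text
(no output)
```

View pics/topz.png

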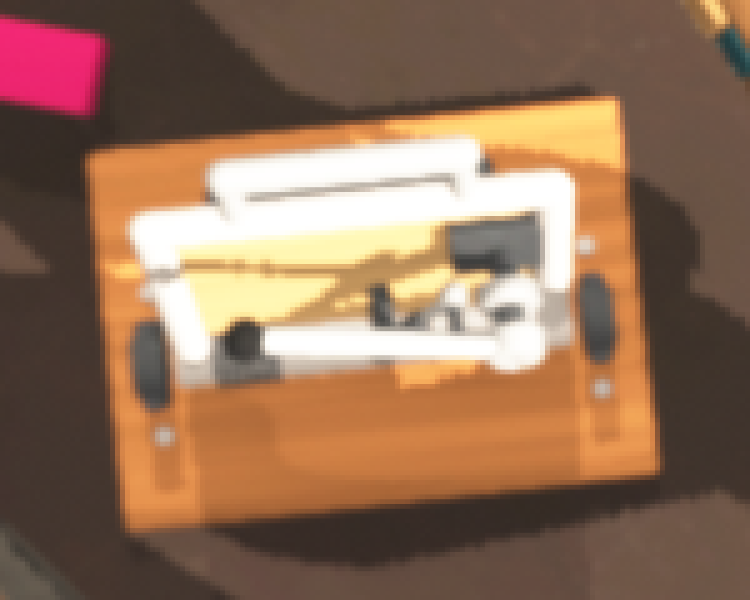

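View pics/scenez.png

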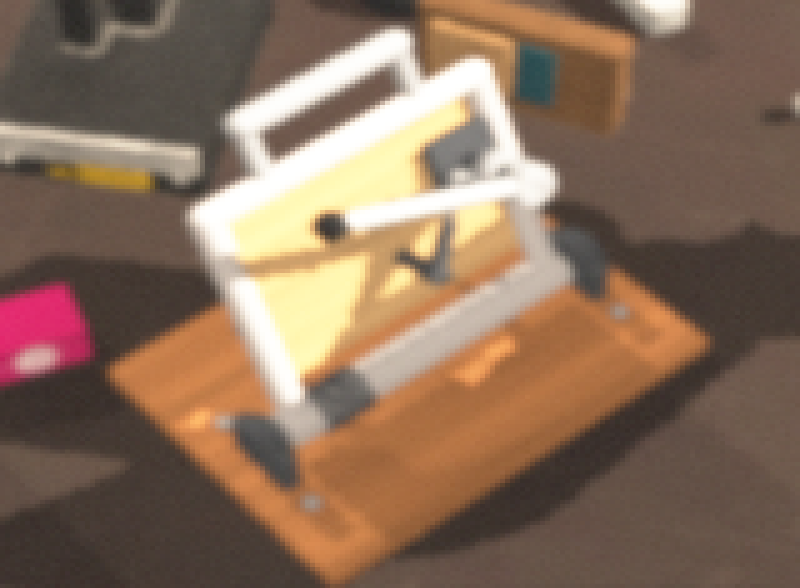

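```bash
cat >> h.py <<'E'
def pose():
    s=load('top0')
    C=[pz(s,210+a/5,220+b/4.8,.012)[:2] for a,b in [(88,152),(620,97),(660,472),(125,530)]]
    L=[(.097,.115),(.097,-.115),(-.073,-.115),(-.073,.115)]
    C=np.array(C);L=np.array(L)
    lc,cc=L.mean(0),C.mean(0);H=(L-lc).T@(C-cc);th=np.arctan2(H[0,1]-H[1,0],H[0,0]+H[1,1])
    c,sn=np.cos(th),np.sin(th);R=np.array([[c,-sn],[sn,c]]);t=cc-R@lc
    return th,t,(L@R.T+t-C)
def W(p,th,t,lean=None):
    p=np.array(p,float)
    if lean is not None:
        c,s=np.cos(lean),np.sin(lean); p=np.array([c*p[0]+s*p[2],p[1],-s*p[0]+c*p[2]+.034])
    c,s=np.cos(th),np.sin(th);return np.array([c*p[0]-s*p[1]+t[0],s*p[0]+c*p[1]+t[1],p[2]])
def legp(q,r=.104):
    a=.35-q; return [-.046,-.055+r*np.cos(a),.092+r*np.sin(a)]
E
python3 -c "
from h import *
th,t,r=pose();print(th,t,r*1e3)
for nm,p in [('bar',(0,0,.172)),('piv',legp(0,0)),('foot',legp(0)),('foot.96',legp(.96)),('down',legp(1.92)),('toptubeL',(0,.082,.142))]:
    w=W(p,th,t,.42);print(nm,w.round(4),[np.round(proj(load(n+'0'),w),1) for n in('top','scene')])
print(W((0,0,.172),th,t,0),W((0,.115,.012),th,t))
a=np.array(proj(load('top0'),W((0,0,.172),th,t,.42)));print((a-[210,220])*[5,4.8])
a=np.array(proj(load('scene0'),W((0,0,.172),th,t,.42)));print((a-[240,225])*[5,4.2])
a=np.array(proj(load('scene0'),W(legp(0),th,t,.42)));print((a-[240,225])*[5,4.2])
a=np.array(proj(load('top0'),W(legp(0),th,t,.42)));print((a-[210,220])*[5,4.8])
a=np.array(proj(load('top0'),W(legp(0,0),th,t,.42)));print((a-[210,220])*[5,4.8])
o=robot.get_obs();print(o['tool_pos'],o['ee_rot'])
from scipy.spatial.transform import Rotation as R
print(R.from_euler('xyz',o['ee_rot']).as_matrix().round(3))
"
```

```text
0.10226765768721498 [0.486352   0.16241816] [[ 1.0587427   0.37115433]
 [ 0.33256053  0.62168333]
 [-0.94263209 -0.79931321]
 [-0.44867115 -0.19352445]]
bar [0.5561 0.1696 0.1911] [array([279. , 254.8]), array([305.2, 244.3])]
piv [0.4875 0.1072 0.1368] [array([313.2, 292.2]), array([347.2, 268.1])]
foot [0.492  0.2059 0.1693] [array([259.4, 290.8]), array([307.7, 278.4])]
foot.96 [0.4546 0.1896 0.0824] [array([270.9, 308. ]), array([324.5, 310.5])]
down [0.4453 0.103  0.0418] [array([313.7, 310.8]), array([358.1, 305. ])]
toptubeL [0.5356 0.2499 0.1637] [array([235.6, 266.8]), array([278.6, 275.6])]
[0.486352   0.16241816 0.206     ] [0.47461171 0.27681731 0.012     ]
[345.24430109 167.14139425]
[326.22377708  81.25854675]
[338.27137158 224.09853084]
[246.84065834 339.61695692]
[516.09306789 346.77948154]
[ 0.1289487  -0.53424894  0.20458092] [-1.65270805  1.56913872  1.72567678]
[[-0.     0.235 -0.972]
 [ 0.002 -0.972 -0.235]
 [-1.    -0.002 -0.   ]]
```

```bash
cat >> h.py <<'E'
from scipy.spatial.transform import Rotation as Rot
def td(target,obs=None,yaw=None):
    o=obs or robot.get_obs();M=Rot.from_euler('xyz',o['ee_rot']).as_matrix()
    d=M.T@(np.array(target)-o['tool_pos']);print('tool delta units',(d/.25).round(4),'mm',(d*1e3).round(1),'yawY',np.degrees(np.arctan2(M[1,1],M[0,1])).round(2));return d
def tipf(q,dy=.075):
    a=.35-q; e=dy+(.0125 if a>0 else -.0125)
    return (-.046,-.055+dy,.092+e*np.tan(a)+.005/np.cos(a))
E
python3 -c "
from h import *
th,t,r=pose();print(robot.get_obs()['time'])
p0=W(tipf(0),th,t,.42);f=p0+[0,0,.10]
print(p0);td([*f[:2],.30])
for q in(0,.5,.96,1.15):
  w=W(tipf(q),th,t,.42);c,s=np.cos(th),np.sin(th);d=w-p0;print(q,w,'base-frame d mm',(1e3*np.array([c*d[0]+s*d[1],-s*d[0]+c*d[1],d[2]])).round(1))
"
```

```text
0.15
[0.49496039 0.18340665 0.17078532]
tool delta units [-0.3773 -2.4477 -2.0967] mm [ -94.3 -611.9 -524.2] yawY -76.43
0 [0.49496039 0.18340665 0.17078532] base-frame d mm [0. 0. 0.]
0.5 [0.47806515 0.18167276 0.13275346] base-frame d mm [-17.  -0. -38.]
0.96 [0.46460104 0.180291   0.10244523] base-frame d mm [-30.5   0.  -68.3]
1.15 [0.45665331 0.17947536 0.08455458] base-frame d mm [-38.5  -0.  -86.2]
```

>>> {"op": "drive_tool", "data": {"commands": [[[-0.19, 0, 0, 0], [-0.19, 0, 0, 0], [0, -0.136, -0.1165, 0], [0, -0.136, -0.1165, 0], [0, -0.136, -0.1165, 0], [0, -0.136, -0.1165, 0], [0, -0.136, -0.1165, 0], [0, -0.136, -0.1165, 0], [0, -0.136, -0.1165, 0], [0, -0.136, -0.1165, 0], [0, -0.136, -0.1165, 0], [0, -0.136, -0.1165, 0], [0, -0.136, -0.1165, 0], [0, -0.136, -0.1165, 0], [0, -0.136, -0.1165, 0], [0, -0.136, -0.1165, 0], [0, -0.136, -0.1165, 0], [0, -0.136, -0.1165, 0], [0, -0.136, -0.1165, 0], [0, -0.136, -0.1165, 0]]], "grip": 0}}

```text
time: 2.15
tool_pos: [0.4954, 0.1851, 0.3]
ee_rot: [0.613, 1.57, -2.292]
wrist_force: [-0.1, -1.4, 0.8]
width: 0.0003
```

>>> {"op": "drive_tool", "data": {"commands": [[[0, 0, 0, 0.0214], [0, 0, 0, 0], [0, 0, 0, 0]]]}}

```text
time: 2.45
tool_pos: [0.4949, 0.183, 0.3002]
ee_rot: [0.517, 1.57, -2.52]
wrist_force: [-0.1, 0.3, 0.3]
width: 0.0003
```

```bash
python3 -c "
from h import *
th,t,r=pose();p0=W(tipf(0),th,t,.42)
td(p0+[0,0,.015]);o=robot.get_obs();print(o['time'],o['wrist_force'],o['joint_positions'],o['width'])
snap('scene','scene1');snap('wrist','wrist1')
"
```

```text
tool delta units [ 0.4577 -0.0016 -0.0007] mm [114.4  -0.4  -0.2] yawY -84.0
2.45 [-0.08600231  0.33298859  0.28217073] [ 2.46950780e-01  3.88253110e-02  1.23573701e+00 -2.69403738e-04
  1.86768584e+00  1.71290081e+00] 0.00032425986442855773
```

View pics/scene1.png

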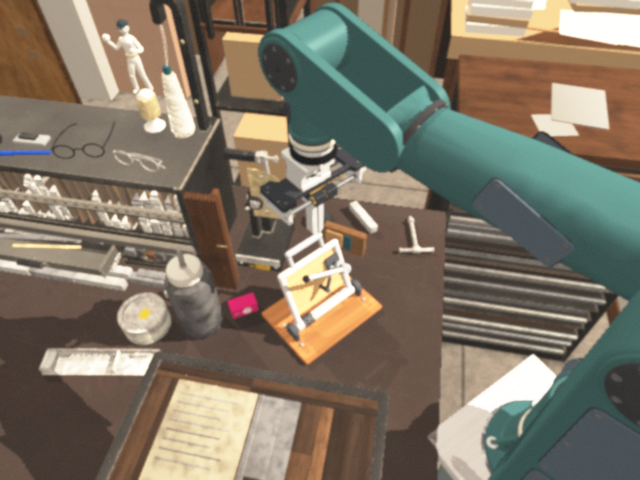

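View pics/wrist1.png

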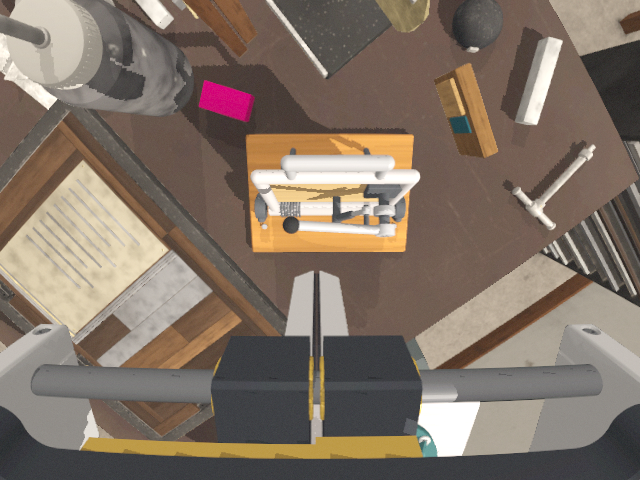

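```bash
python3 -c "
from h import *
s=load('wrist1');E=s['extrinsics'];print(-E[:3,:3].T@E[:3,3])
im=load('scene1')['pixels'][:,:,::-1];cv2.imwrite('pics/s1z.png',cv2.resize(im[130:360,230:410],None,fx=3.3,fy=2.6))
"
```

```text
[0.57811854 0.19179158 0.47880911]
```

>>> {"op": "drive_tool", "data": {"commands": [[[0.15, 0, 0, 0], [0.15, 0, 0, 0], [0.1, 0, 0, 0], [0.05, 0, 0, 0], [0, 0, 0, 0]]]}}

```text
time: 3.05
tool_pos: [0.494, 0.1824, 0.1865]
ee_rot: [0.16, 1.568, -2.88]
wrist_force: [0.6, -0.1, -0.5]
width: 0.0007
```

View pics/s1z.png

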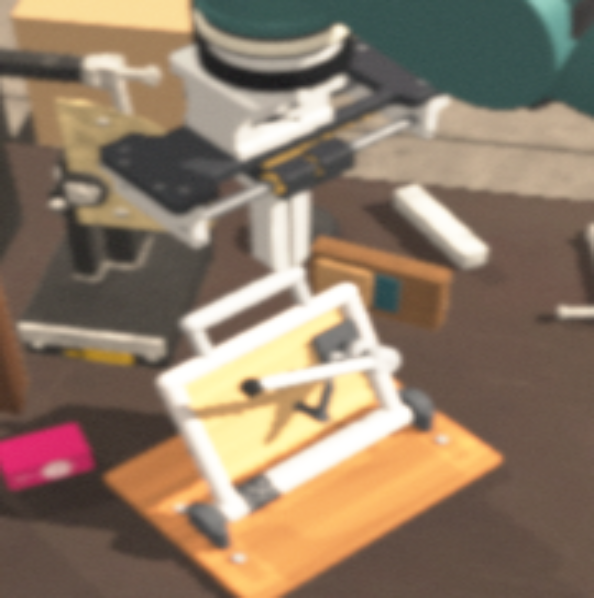

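>>> {"op": "drive_tool", "data": {"commands": [[[0.02, 0, 0, 0], [0.02, 0, 0, 0], [0.02, 0, 0, 0], [0.02, 0, 0.009, 0], [0.02, 0, 0.009, 0], [0.02, 0, 0.009, 0], [0.02, 0, 0.009, 0], [0.02, 0, 0.009, 0]]]}}

```text
time: 3.85
tool_pos: [0.4839, 0.1825, 0.1481]
ee_rot: [-2.493, 1.57, 0.751]
wrist_force: [0.5, 1.7, 2.9]
width: 0.0005
```

>>> {"op": "drive_tool", "data": {"commands": [[[0.02, 0, 0.009, 0], [0.02, 0, 0.009, 0], [0.02, 0, 0.009, 0], [0.02, 0, 0.009, 0], [0.02, 0, 0.009, 0], [0.02, 0, 0.009, 0]]]}}

```text
time: 4.45
tool_pos: [0.4702, 0.18, 0.1173]
ee_rot: [1.176, 1.569, -1.863]
wrist_force: [-0.1, -0.6, 2.0]
width: 0.0006
```

```bash
python3 -c "
from h import *
s=snap('scene','scene2')
im=s['pixels'][:,:,::-1];cv2.imwrite('pics/s2z.png',cv2.resize(im[180:360,230:410],None,fx=3.3,fy=3.3))
"
```

```text
(no output)
```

View pics/s2z.png

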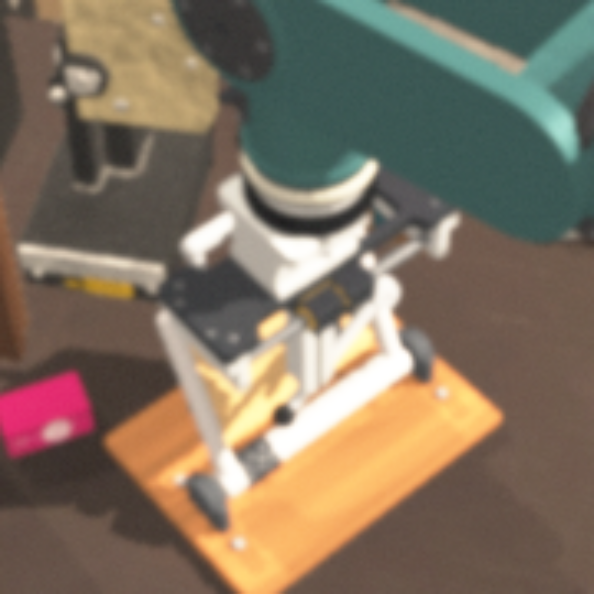

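Contact is about 2–3 N and the foot (black ball, zoom px 284,412) is being swung down. Continuing past centre.

>>> {"op": "drive_tool", "data": {"commands": [[[0.02, 0, 0.009, 0], [0.02, 0, 0.009, 0], [0.02, 0, 0.009, 0], [0.02, 0, 0.009, 0]]]}}

```text
time: 4.9
tool_pos: [0.461, 0.1797, 0.0971]
ee_rot: [0.113, 1.57, -2.926]
wrist_force: [-0.2, -0.3, 0.2]
width: 0.0001
```

>>> {"op": "drive_tool", "data": {"commands": [[[0.02, 0, 0.009, 0], [0.02, 0, 0.009, 0], [0, 0, 0, 0], [0, 0, 0, 0]]]}}

```text
time: 5.3
tool_pos: [0.457, 0.1793, 0.0878]
ee_rot: [0.713, 1.571, -2.326]
wrist_force: [0.2, -0.1, 0.7]
width: 0.0003
```

```bash
python3 -c "
from h import *
s=snap('scene','scene3')
im=s['pixels'][:,:,::-1];cv2.imwrite('pics/s3z.png',cv2.resize(im[180:360,230:410],None,fx=3.3,fy=3.3))
"
```

```text
(no output)
```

View pics/s3z.png

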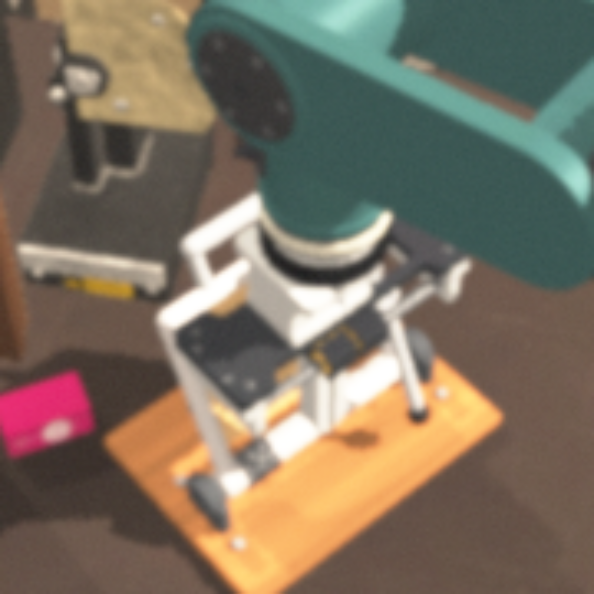

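>>> {"op": "drive_tool", "data": {"commands": [[[-0.1, 0, 0.02, 0], [-0.17, 0, 0, 0], [-0.19, 0, 0, 0], [-0.19, 0, 0, 0], [-0.19, 0, 0, 0], [0, 0, 0, -0.0227], [0, 0, 0, -0.0227], [0, 0, 0, -0.0227], [0, 0, 0, -0.0227], [0, 0, 0, -0.0227], [0, 0, 0, -0.0227], [0, 0, 0, -0.0227], [0, 0, 0, -0.0227], [0, 0, 0, -0.0227], [0, 0, 0, -0.0227], [0, 0, 0, -0.0227], [0, 0, 0, 0], [0, 0, 0, 0]]], "grip": 0}}

```text
time: 7.15
tool_pos: [0.4522, 0.1789, 0.2982]
ee_rot: [1.611, 1.57, 0.137]
wrist_force: [0.1, 0.3, 0.7]
width: 0.0002
```

>>> {"op": "drive_tool", "data": {"commands": [[[0, 0, 0, 0], [0, 0, 0, 0]]], "grip": 0.45}}

```text
time: 7.35
tool_pos: [0.4521, 0.1788, 0.298]
ee_rot: [0.968, 1.571, -0.503]
wrist_force: [1.2, 0.7, 0.5]
width: 0.0131
```

```bash
python3 -c "
from h import *
th,t,r=pose();b=W((0,0,.172),th,t,.42)
print(b);td(b-[0,0,.0188]);print(robot.get_obs()['joint_positions'])
s=snap('top','top4');s=snap('scene','scene4');
im=s['pixels'][:,:,::-1];cv2.imwrite('pics/s4z.png',cv2.resize(im[180:360,230:410],None,fx=3.3,fy=3.3))
snap('wrist','wrist4')
"
```

```text
[0.55612036 0.16957819 0.1910513 ]
tool delta units [0.503  0.4104 0.0781] mm [125.8 102.6  19.5] yawY 5.69
[ 2.60088624e-01 -5.52192009e-02  1.33347398e+00 -9.41577096e-05
  1.86324364e+00  1.60764895e-01]
```

View pics/s4z.png

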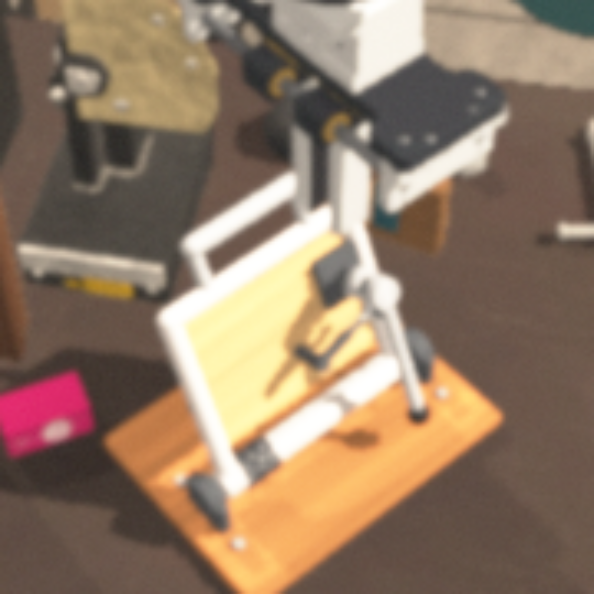

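View pics/wrist4.png

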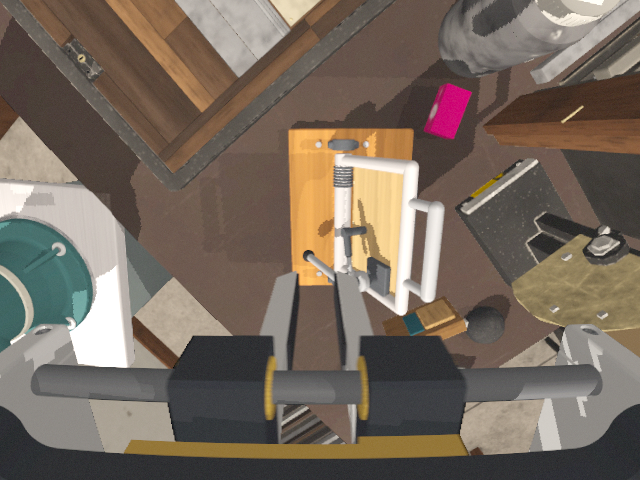

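```bash
python3 -c "
from h import *
th,t,r=pose();b=W((0,0,.172),th,t,.42);s=load('wrist4')
for q in [(436,207),(429,298),(432.5,252)]: print(pz(s,*q,.191),pd(s,*q))
print(proj(s,b))
"
```

```text
[0.55450786 0.21491751 0.191     ] [0.55255057 0.21576091 0.19602156]
[0.56597858 0.12684793 0.191     ] [0.56374767 0.12932163 0.19618815]
[0.55976244 0.17324247 0.191     ] [0.55765795 0.17486182 0.19615547]
(np.float64(427.88486239981046), np.float64(255.40198556453637))
```

>>> {"op": "drive_tool", "data": {"commands": [[[0, 0.14, 0.026, 0], [0, 0.14, 0.026, 0], [0, 0.13, 0.026, 0], [0, 0, 0, 0]]]}}

```text
time: 7.9
tool_pos: [0.5587, 0.1688, 0.2949]
ee_rot: [-1.289, 1.567, -2.762]
wrist_force: [-0.1, 0.0, -1.4]
width: 0.0422
```

>>> {"op": "drive_tool", "data": {"commands": [[[0.12, 0, 0, 0], [0.12, 0, -0.004, 0], [0.12, 0, -0.004, 0], [0, 0, 0, 0]]]}}

```text
time: 8.3
tool_pos: [0.5524, 0.1713, 0.2026]
ee_rot: [-1.473, 1.56, -2.943]
wrist_force: [-0.0, 0.3, -1.1]
width: 0.0425
```

```bash
python3 -c "
from h import *
th,t,r=pose();b=W((0,0,.172),th,t,.42);print(b);td(b-[0,0,.0188])
snap('wrist','wrist5');s=snap('scene','scene5')
im=s['pixels'][:,:,::-1];cv2.imwrite('pics/s5z.png',cv2.resize(im[180:360,230:410],None,fx=3.3,fy=3.3))
"
```

```text
[0.55612036 0.16957819 0.1910513 ]
tool delta units [0.1214 0.0153 0.0084] mm [30.4  3.8  2.1] yawY 5.76
```

View pics/wrist5.png

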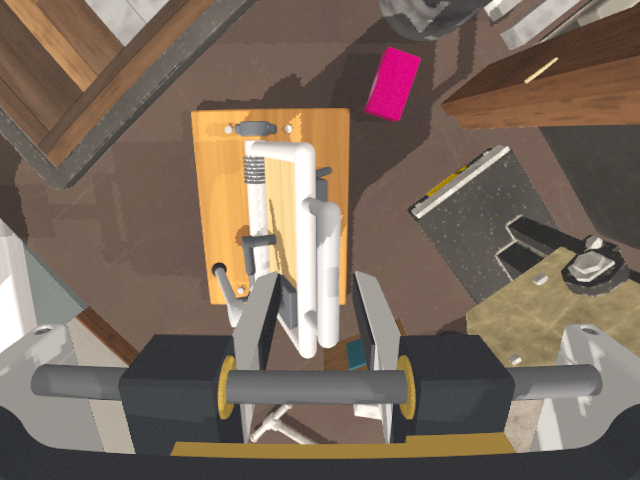

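View pics/s5z.png

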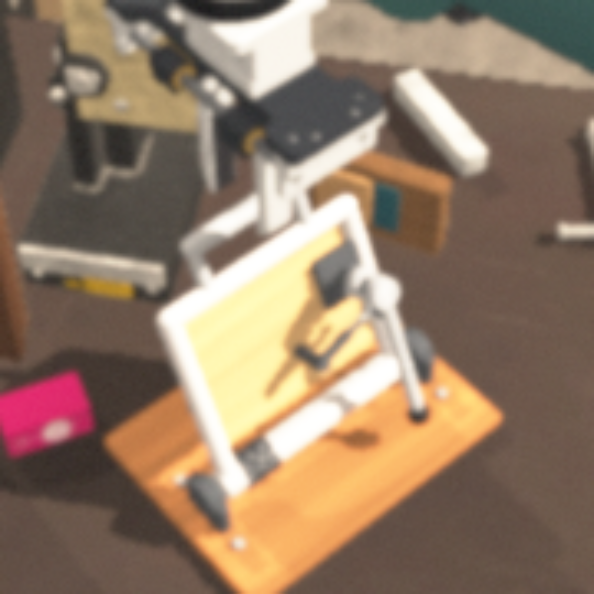

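>>> {"op": "drive_tool", "data": {"commands": [[[0.04, 0.014, 0.006, 0], [0.04, 0, 0, 0], [0.035, 0, 0, 0], [0, 0, 0, 0], [0, 0, 0, 0]]]}}

```text
time: 8.9
tool_pos: [0.5593, 0.1705, 0.1789]
ee_rot: [-1.377, 1.57, -2.848]
wrist_force: [0.7, 1.0, 0.2]
width: 0.0422
```

```bash
python3 -c "
from h import *
th,t,r=pose();b=W((0,0,.172),th,t,.42);td(b-[0,0,.0188])
snap('wrist','wrist6');print(robot.get_obs()['wrist_force'])
"
```

```text
tool delta units [ 0.0266 -0.0129  0.0025] mm [ 6.6 -3.2  0.6] yawY 5.75
[-0.2284589  -0.59328869 -0.12243505]
```

View pics/wrist6.png

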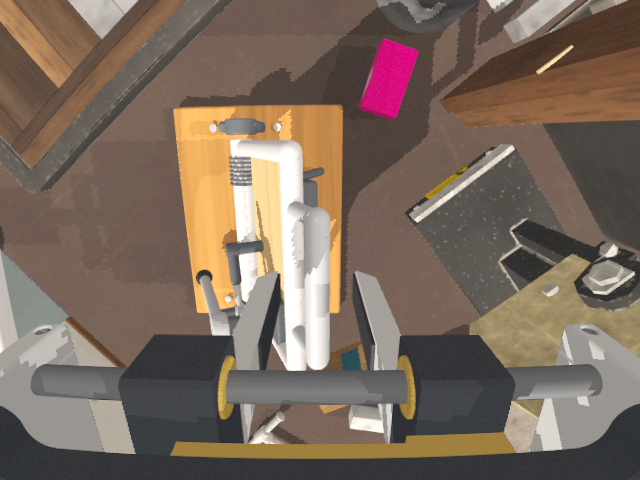

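>>> {"op": "drive_tool", "data": {"commands": [[[0.01, -0.003, 0.002, 0], [0.01, -0.003, 0, 0], [0, 0, 0, 0]]]}}

```text
time: 9.25
tool_pos: [0.5577, 0.1699, 0.1739]
ee_rot: [-1.347, 1.57, -2.817]
wrist_force: [-0.0, -0.4, 0.2]
width: 0.0423
```

>>> {"op": "drive_tool", "data": {"commands": [[[0, 0, 0, 0], [0, 0, 0, 0], [0, 0, 0, 0], [0, 0, 0, 0], [0, 0, 0, 0], [0, 0, 0, 0]]], "grip": 0}}

```text
time: 9.85
tool_pos: [0.559, 0.17, 0.1746]
ee_rot: [1.592, 1.568, 0.122]
wrist_force: [3.3, 1.0, -0.3]
width: 0.0132
```

```bash
python3 -c "
from h import *
th,t,r=pose();b=W((0,0,.172),th,t,.42);td(b-[0,0,.0188]);g=robot.get_obs();print(g['wrist_force'],g['wrist_torque'])
for L in np.linspace(.42,0,15):
  d=[.172*(np.sin(L)-np.sin(.42))/.25,.172*(np.cos(L)-np.cos(.42))/.25];print(round(L,2),np.round(d,4))
s=snap('scene','scene7')
im=s['pixels'][:,:,::-1];cv2.imwrite('pics/s7z.png',cv2.resize(im[180:360,230:410],None,fx=3.3,fy=3.3))
"
```

```text
tool delta units [ 0.0095 -0.0115  0.0005] mm [ 2.4 -2.9  0.1] yawY 5.75
[ 3.3037169   0.98195349 -0.29414797] [ 0.09266769 -0.73147213  0.00343666]
0.42 [0. 0.]
0.39 [-0.019   0.0081]
0.36 [-0.0382  0.0157]
0.33 [-0.0576  0.0227]
0.3 [-0.0772  0.0291]
0.27 [-0.097   0.0349]
0.24 [-0.117   0.0401]
0.21 [-0.1371  0.0447]
0.18 [-0.1574  0.0487]
0.15 [-0.1777  0.0521]
0.12 [-0.1982  0.0548]
0.09 [-0.2187  0.057 ]
0.06 [-0.2393  0.0586]
0.03 [-0.2599  0.0595]
0.0 [-0.2805  0.0598]
```

View pics/s7z.png

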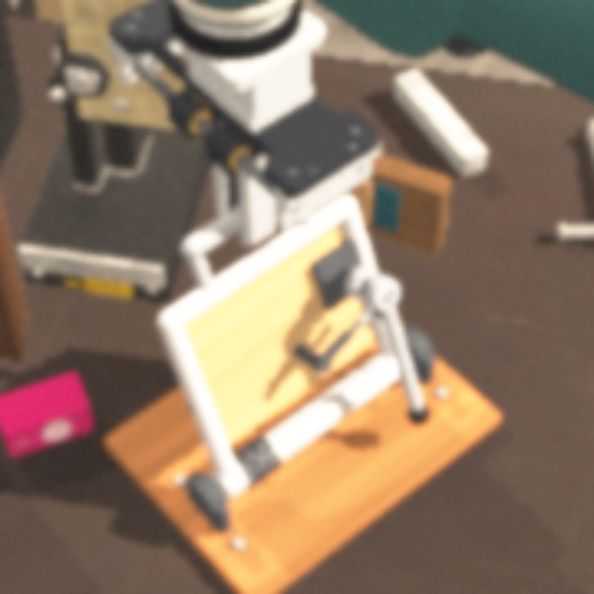

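>>> {"op": "drive_tool", "data": {"commands": [[[-0.0081, -0.019, 0, 0], [-0.0076, -0.0192, 0, 0], [-0.007, -0.0194, 0, 0], [-0.0064, -0.0196, 0, 0], [-0.0058, -0.0198, 0, 0], [-0.0052, -0.02, 0, 0], [-0.0046, -0.0201, 0, 0], [0, 0, 0, 0], [0, 0, 0, 0]]]}}

```text
time: 10.8
tool_pos: [0.5245, 0.1663, 0.1871]
ee_rot: [1.495, 1.568, 0.024]
wrist_force: [4.5, -0.4, 6.2]
width: 0.0131
```

>>> {"op": "drive_tool", "data": {"commands": [[[-0.004, -0.0203, 0, 0], [-0.0034, -0.0203, 0, 0], [-0.0027, -0.0205, 0, 0], [-0.0022, -0.0205, 0, 0], [-0.0016, -0.0206, 0, 0], [0, 0, 0, 0], [0, 0, 0, 0]]]}}

```text
time: 11.5
tool_pos: [0.498, 0.1637, 0.1896]
ee_rot: [0.044, 1.57, -1.426]
wrist_force: [3.1, -1.7, 6.8]
width: 0.0131
```

```bash
python3 -c "
from h import *
th,t,r=pose();b=W((0,0,.172),th,t,0);td(b-[0,0,.0188]);g=robot.get_obs();print(g['wrist_force'],g['wrist_torque'])
s=snap('scene','scene8');snap('top','top8')
im=s['pixels'][:,:,::-1];cv2.imwrite('pics/s8z.png',cv2.resize(im[180:360,230:410],None,fx=3.3,fy=3.3))
"
```

```text
tool delta units [ 0.0097 -0.0469  0.0003] mm [  2.4 -11.7   0.1] yawY 5.75
[ 3.12354905 -1.70322226  6.82306473] [-0.22409823 -0.78771867  0.00575281]
```

View pics/s8z.png

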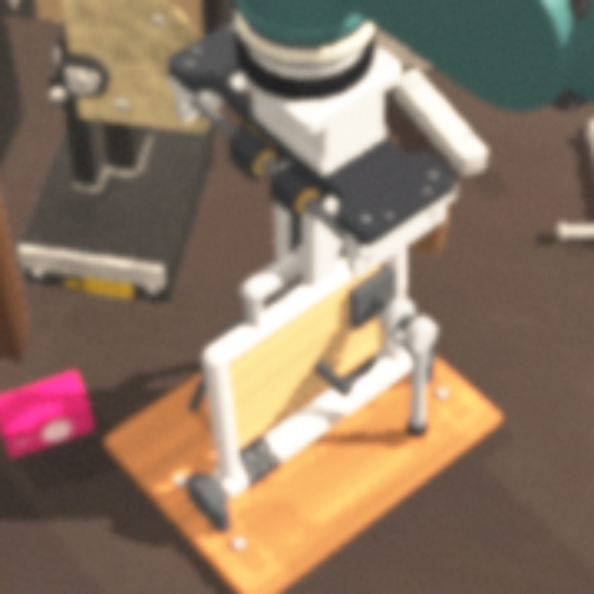

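>>> {"op": "drive_tool", "data": {"commands": [[[-0.004, -0.0147, 0, 0], [-0.002, -0.0147, 0, 0], [-0.001, -0.0147, 0, 0], [0, 0, 0, 0], [0, 0, 0, 0], [0, 0, 0, 0]]]}}

```text
time: 12.2
tool_pos: [0.4871, 0.1626, 0.1901]
ee_rot: [-1.328, 1.569, -2.798]
wrist_force: [1.9, -1.5, 1.7]
width: 0.0128
```

```bash
python3 -c "
from h import *
th,t,r=pose();b=W((0,0,.172),th,t,0);
for i in range(4):
  td(b-[0,0,.0188]);g=robot.get_obs();print(g['wrist_force'],g['wrist_torque'])
  s=snap('scene','scene9')
im=s['pixels'][:,:,::-1];cv2.imwrite('pics/s9z.png',cv2.resize(im[230:340,270:380],None,fx=5.4,fy=5.4,interpolation=3))
s=snap('top','top9')
im=s['pixels'][:,:,::-1];cv2.imwrite('pics/t9z.png',cv2.resize(im[220:345,210:360],None,fx=5,fy=4.8,interpolation=3))
for L in (-.03,0,.03,.06):
  for nm,p in [('cornerL',(0,.075,.135)),('foot',legp(1.92)),('piv',legp(0,0))]:
    w=W(p,th,t,L);a=np.array(proj(load('scene9'),w));c=np.array(proj(s,w));print(L,nm,((a-[270,230])*5.4).round(),((c-[210,220])*[5,4.8]).round())
"
```

```text
tool delta units [ 0.0115 -0.0029  0.0006] mm [ 2.9 -0.7  0.1] yawY 5.75
[ 1.92758037 -1.51360136  1.65348037] [-0.2464831  -0.72348338  0.03125738]
tool delta units [ 0.0115 -0.0031  0.0007] mm [ 2.9 -0.8  0.2] yawY 5.75
[ 2.64731502 -1.4888257   1.61529879] [-0.2466561  -0.72103938  0.01288182]
tool delta units [ 0.0116 -0.0033  0.0007] mm [ 2.9 -0.8  0.2] yawY 5.76
[ 2.59845308 -1.48585665  1.07598114] [-0.24608248 -0.70797261  0.01207919]
tool delta units [ 0.0117 -0.0036  0.0007] mm [ 2.9 -0.9  0.2] yawY 5.75
[ 2.77195784 -2.15442713  1.00100048] [-0.23002447 -0.70544413 -0.0217654 ]
-0.03 cornerL [160. 330.] [162. 386.]
-0.03 foot [471. 430.] [516. 429.]
-0.03 piv [490. 292.] [527. 457.]
0 cornerL [153. 323.] [161. 375.]
0 foot [472. 429.] [517. 430.]
0 piv [486. 286.] [527. 450.]
0.03 cornerL [146. 316.] [160. 365.]
0.03 foot [472. 428.] [517. 431.]
0.03 piv [481. 279.] [526. 444.]
0.06 cornerL [140. 310.] [159. 354.]
0.06 foot [473. 427.] [517. 432.]
0.06 piv [477. 273.] [525. 437.]
```

View pics/s9z.png

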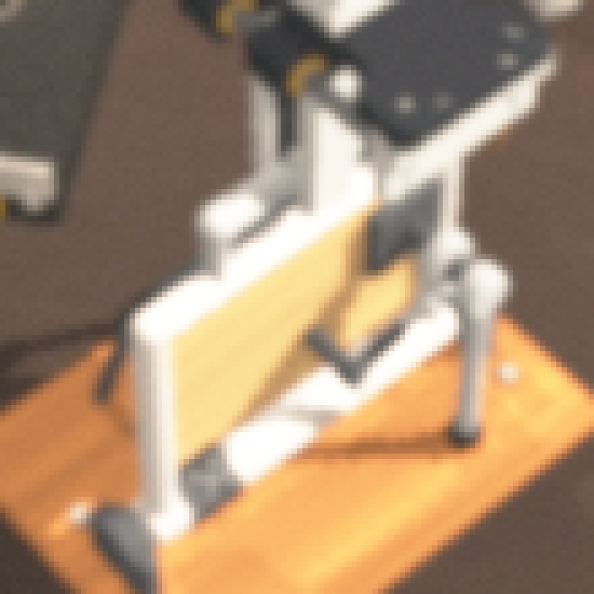

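View pics/t9z.png

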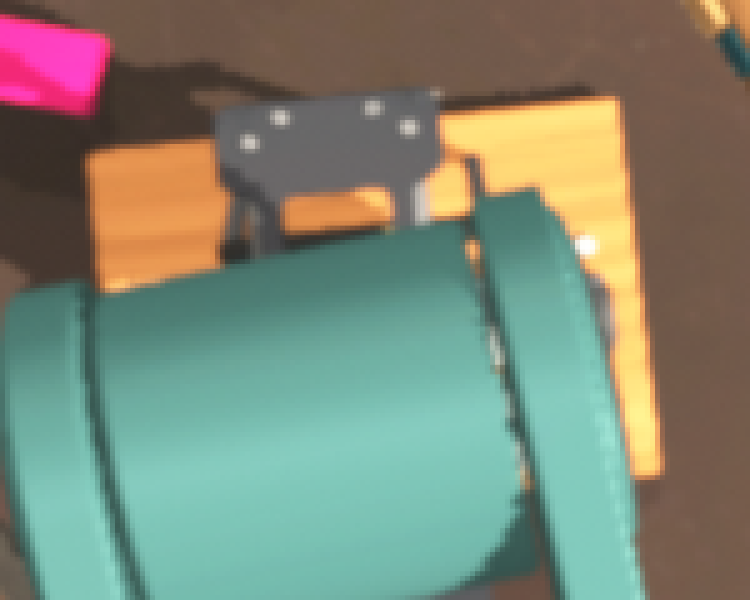

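>>> {"op": "drive_tool", "data": {"commands": [[[0, -0.002, 0, 0], [0, 0, 0, 0], [0, 0, 0, 0], [0, 0, 0, 0], [0, 0, 0, 0], [0, 0, 0, 0], [0, 0, 0, 0], [0, 0, 0, 0], [0, 0, 0, 0], [0, 0, 0, 0]]]}}

```text
time: 13.45
tool_pos: [0.4868, 0.1626, 0.1901]
ee_rot: [-1.22, 1.57, -2.69]
wrist_force: [2.7, -1.2, -3.9]
width: 0.0134
```

```bash
python3 -c "
from h import *
th,t,r=pose();b=W((0,0,.172),th,t,0)
td(b-[0,0,.0188]);g=robot.get_obs();print(g['time'],g['wrist_force'],g['width'],abs(g['qvel']).max())
print(robot.close_job())
"
```

```text
tool delta units [ 0.0117 -0.0018  0.0007] mm [ 2.9 -0.4  0.2] yawY 5.75
13.45 [ 2.67036646 -1.22864201 -3.92329792] 0.013359872504618751 0.001564755027222839
the job is handed in; nothing more can be done
None
```

The easel frame is upright and the arm is still holding it by the grip bar. I handed the job in at 13.45 s of the 51 s allowed.

- **Leg:** I pushed the folded leg down past centre with the closed fingertips while the frame rested on its stop. The wrist force read about 3 N at the end of each push move. The picture afterwards showed the foot about 1 px from where a fully down leg should appear.
- **Frame:** I gripped the bar (fingers stopped at about 13 mm on the 14 mm bar) and brought it up along its arc. At the end the TCP was within 0.5 mm of the upright point in the lean direction, so the lean is about 0.00 rad, and the scene picture agrees.
- **Steadiness:** The joints were still, and the wrist held about 5 N, with roughly 2.7 N of that from the frame pulling back.
- **Checks that disagreed:**
  - The wrist camera placed the bar about 4 mm from the position I worked out from the base corners.
  - The TCP ended about 3 mm higher than calculated.
  - The vertical wrist force rose to about 7 N while I was raising the frame and read -4 N at the end.
- **Not checked:** The last top view was mostly blocked by the arm. I saw no contact with the other objects, but I didn't measure whether they had moved.

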